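Clamp the blood tube rack on the mixer

ROBOT

A 6-joint arm with a two-finger parallel gripper is mounted at the origin on a cart in front of the work surface, level with it; the furniture and walls round the work are solid. World frame = base frame: x ahead of the robot, y to its left, z up, the work surface at z = 0. Lengths are in m, angles in rad, forces in N, time in s.
With the tool pointing down it reaches from about 0.375 to 0.9 m from the base axis. Payload 3.1 kg.
Tool frame: the origin (TCP) lies midway between the tips of the shut fingers; the grasp point (between the pads) lies 19 mm behind it; z points along the fingers, y is the line along which they close (so a half turn about z gives the same grasp; the last joint's range is limited). The gripper opens to 87 mm and grips with 3 to 60 N. Pads are 19 mm wide; open, the fingers measure 117 mm over their backs; the gripper's body (75 mm by 190 mm) begins 51 mm behind the grasp point.
Start: joints at [-1.476, 0.527, 1.433, -0, 1.181, -0.178], TCP at [0.169, -0.602, 0.223] pointing down, gripper open.
Joint ranges: [-3.08, 3.08], [-0.75, 2.2], [0.22, 2.44], [-1.43, 4.57], [0, 2.65], [-2.85, 2.85]. Speed limits (rad/s): [2.79, 2.79, 3.14, 3.14, 3.14, 3.14].

INTERFACE

Orientations are given as a unit quaternion [x, y, z, w].
In Python, from rig import get_obs, cams, job gives the robot as it stands.
- The arm moves only by the tool servo_tool, never from a script. Its argument "moves" is text: rows parted by semicolons, each of 5 numbers parted by spaces: the shift along the tool's x, y, z in m, then the turn about the tool's z in degrees, then the finger opening in m, from 0 to 0.087. In form: dx dy dz spin claw; .... A call has 1 to 10 rows; each row is the pose to reach, as a shift and turn from the pose commanded when the call began, along the tool's axes at that moment; what a row does not reach only later rows make up. A row lasts 1/12 s, in which the tool goes at most 41.7 mm and 7.16 degrees, less where a joint would pass 70% of its speed; a pose out of reach is approached as far as the arm can. A call with a gripper value outside its range is refused whole. The fingers move at their own pace and stop on an object; "grip_force" is the grip in N (left out, the last holds). Time passes only in rows, so rows that repeat a pose let the fingers close. It gives the time, the measured TCP pose, the force, the opening and the grip force at its end, in the units of the state.
- get_obs(): the state, without advancing time (a new reading comes with each control period).
- cams.camera(name): name is "side" or "top" or "wrist"; returns the picture (400x640x3 uint8, blue, green, red); there is no depth.
- cams.camera_model(name): a dict with "fx", "fy", "cx", "cy" (pixels), "R" (3x3) and "t" (3): a world point X has camera coordinates R X + t. Camera axes: x right, y down, z forward; pixel columns grow to the right and rows downward; lengths in m; the calibration is good to about 2 mm. A picture is of the moment at which its call begins: read the wrist's pose just before it. camera_model takes no time and is no camera call; for the wrist camera it gives the pose at the moment of the call.
- job.hand_in(): hands the job in; it is judged then, once.
The state is a dict: "time": time; "q": joint angles; "joint_velocities": joint speeds; "joint_torque": joint torques, N m; "position": TCP position; "tool_rot": TCP orientation; "ft_force": force on the tool from outside, world axes, zero at the start; "moment": the same for the moment, N m; "grip_width": finger opening in m; "grip_force": force on a finger pad.
Only numpy, scipy, OpenCV 4.12 (cv2) and the standard library are available. Lean on these libraries where they do the work, as an engineer would, in place of code of your own. Each camera call takes 0.05 s, during which the arm holds its last target. There are 200 camera calls.

TASK

Get the rack of blood tubes ready for mixing: push the blue rack along its guides until it is fully home against the end stop, then swing the clamp strap round until it lies over the tubes at its stop, and then push the red cam lever all the way down so that the pad clamps the caps. Do it all by pushing with the fingers: do not lift the rack or the tubes, and leave the other things on the worktop where they stand.

Things in the scene. Friction and masses are not known exactly. Their poses are not given: they have to be found in the camera images.
- mixer: White bench rack mixer fixed to the worktop, 126 mm deep (its x) by 240 mm long (its y); origin at the centre of its underside; front panel with dial, display and switch on its -x side, z up. The black mat on its platform lies 60 mm above the origin. The platform's -y end (edge at y = -117 mm) is open, for pushing the rack in towards +y.
- stop_face (a point): Foot of the end stop's face, at mat height: x = 0, y = +62.5, z = 60 mm in the mixer's frame (same axes). The aluminium stop is 64 mm wide, 24 mm high. Two guides, tops 12 mm above the mat, inner faces 26.5 mm either side of the mixer's centre line, lead the rack to it along y, starting 148 mm before it.
- rack: Blue loose tube rack, 50 mm (its x) by 130 mm (its y) by 55 mm high, 0.1 to 0.2 kg, two rows of six holes; origin at the centre of its underside, axes nearly parallel to the mixer's. Push it on its -y end panel (44 mm wide, 6 to 54 mm up). Fully home its origin is 65 mm short of the stop face (y = -2.5 mm in the mixer's frame); it starts 15 to 48 mm short of that. Slides under 1 to 3 N.
- post_axis (a point): Point on the clamp's vertical post axis at the level of the lever's pivot: x = 0, y = +95, z = 186 mm in the mixer's frame. The strap and lever turn together about this axis; the post head is 27 mm wide and its top is 197 mm above the worktop.
- strap (a joint): Swing of the clamp strap about the post, rad: 0 = fully out to the front, 1.85 = at its stop, lengthwise over the rack; grows anticlockwise seen from above. At value q it points from the post along angle 2.862 + q in the mixer's frame (0 = mixer x, pi/2 = mixer y). Friction 0.1 N m; stays where left. Starts at 0.2 to 1.0. If the lever is pressed first, the lowered pad runs into the caps.
- strap_end (a point): Point on the strap's centre line, 150 mm from the post axis, on the channel's floor. The strap is a steel channel 44 mm wide ending 166 mm from the axis, a blue pad 40 mm wide under it. Lever raised, it can be pushed on its side faces, from the pad's underside 143 mm to the rims 167 mm above the worktop; it passes 4 mm over the tube caps (139 mm up).
- lever (a joint): Cam lever with red handle on the post head, rad: 0 = raised, 60 degrees above level, leaning out along the strap; 1.05 = fully down, level, above the strap and pointing to its free end. Starts at 0 to 0.12. Needs about 4 to 6 N at 55 mm from its pivot and stays where left. Going down it drives the strap down 7 mm.
- lever_end (a point): Point on the red handle's centre line, 65 mm from the lever's pivot, 7.5 mm short of its rounded end. The handle is round, 15 mm thick, its red part 27 to 72 mm from the pivot.
- pad (a joint): How far the clamp's sprung blue pad is pushed up towards its strap, in m: 0 = hanging free, about 0.003 when clamped on the tube caps (spring: 4 N plus 2 N per mm).
- tube0: Loose capped blood tube with a purple cap standing in the rack, 15 mm thick, 75 mm long, origin at its foot, z along it.
- tube1: Loose capped blood tube with a purple cap standing in the rack, 15 mm thick, 75 mm long, origin at its foot, z along it.
- tube2: Loose capped blood tube with a green cap standing in the rack, 15 mm thick, 75 mm long, origin at its foot, z along it.
- tube3: Loose capped blood tube with a red cap standing in the rack, 15 mm thick, 75 mm long, origin at its foot, z along it.
- tube4: Loose capped blood tube with a light blue cap standing in the rack, 15 mm thick, 75 mm long, origin at its foot, z along it.
- timer: Bystander: white bench timer with a display, 58x64x16 mm, loose, origin at the centre of its underside.
- slide_box: Bystander: small white carton of slides, 35x85x32 mm, loose, origin at the centre of its underside.
- pot: Bystander: round white lidded pot, 90 mm across, 32 mm high, loose, origin at the centre of its underside.
- bottle: Bystander: brown bottle with blue cap, 47 mm across, 88 mm high, loose, origin at the centre of its underside.
- pen: Bystander: black and white marker pen, 135 mm long, lying, loose, origin at the centre of its underside.

How it is judged:
By the outcome, as a careful person would: the job done as asked, in the order asked, and still so for the second after the job is handed in, with the robot touching nothing.
It also fails if it takes over 64 s, if anything falls off the work surface, if the arm or the gripper's body presses on something with over 40 N, if the wrist force passes 120 N, or if a joint passes its speed limit or range.

## Working session

There is one attempt and no reset: what is moved stays moved. The work goes in short steps, Python scripts to look and compute and a tool call to move; the robot and the scene stay as the last step left them, time stands still between calls to the robot, and variables do not carry over. Pictures are saved under pics/ and viewed, at most 10 in all, crops included, and the job is handed in when it is done.

Besides the shell and the picture viewer there is one more tool, called after ">>>" as a command line: name --argument value ..., lists and objects as JSON in quotes. servo_tool: Moves the arm, as the interface text tells. Its arguments: {"type":"object","properties":{"moves":{"type":"string"},"grip_force":{"type":"number"}},"required":["moves"]}

```bash
mkdir -p pics
cat > h.py <<'E'
from rig import get_obs,cams,job
import numpy as np,cv2
from scipy.spatial.transform import Rotation as Ro
def ray(m,u,v):
    R=np.array(m['R']);t=np.array(m['t']);d=R.T@np.array([(u-m['cx'])/m['fx'],(v-m['cy'])/m['fy'],1.]);return -R.T@t,d
def atz(m,u,v,z):
    c,d=ray(m,u,v);return c+d*(z-c[2])/d[2]
def proj(m,X):
    p=np.array(m['R'])@np.array(X)+np.array(m['t']);return np.array([m['fx']*p[0]/p[2]+m['cx'],m['fy']*p[1]/p[2]+m['cy']])
E
python3 - <<'E'
from h import *
for n in('top','side'):
    cv2.imwrite(f'pics/{n}0.png',cams.camera(n))
    m=cams.camera_model(n);print(n,m, ray(m,320,200)[0])
o=get_obs();print(o['time'],o['position'],o['tool_rot'],Ro.from_quat(o['tool_rot']).as_matrix().round(3),o['grip_width'])
E
```

```text
top {'fx': 461.13743654447796, 'fy': 461.13743654447796, 'cx': 323.64886569609473, 'cy': 207.0554160152314, 'R': array([[ 0.01657478, -0.99984747, -0.00550488],
       [-0.98305527, -0.01529068, -0.18267055],
       [ 0.18255851,  0.00843932, -0.98315877]]), 't': array([0.04510377, 0.50799471, 1.44041796])} [0.23567874 0.04070833 1.50920352]
side {'fx': 441.8565609096208, 'fy': 441.8565609096208, 'cx': 318.65663307970544, 'cy': 198.05411988180128, 'R': array([[-0.3462026 , -0.9381145 , -0.00921662],
       [-0.45169642,  0.17528885, -0.87478235],
       [ 0.82226158, -0.29868881, -0.48442842]]), 't': array([0.20248991, 0.34619839, 1.13743408])} [-0.70878923  0.46901284  0.8557199 ]
0.1 [ 0.16896966 -0.60104925  0.22165122] [ 9.90642152e-01  1.36481312e-01  4.53056249e-05 -9.88463521e-04] [[ 0.963  0.27  -0.   ]
 [ 0.27  -0.963  0.002]
 [ 0.    -0.002 -1.   ]] 0.08716735850590632
```

View pics/top0.png

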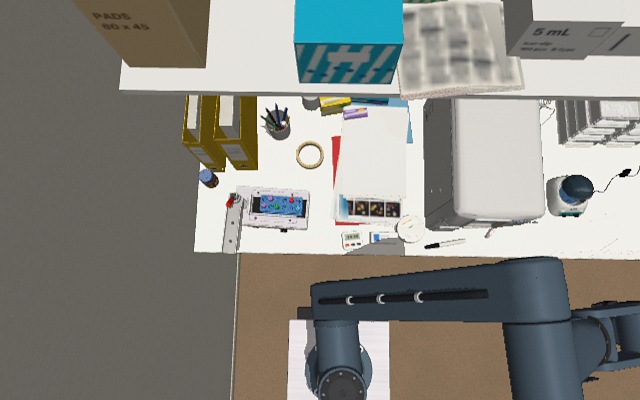

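View pics/side0.png

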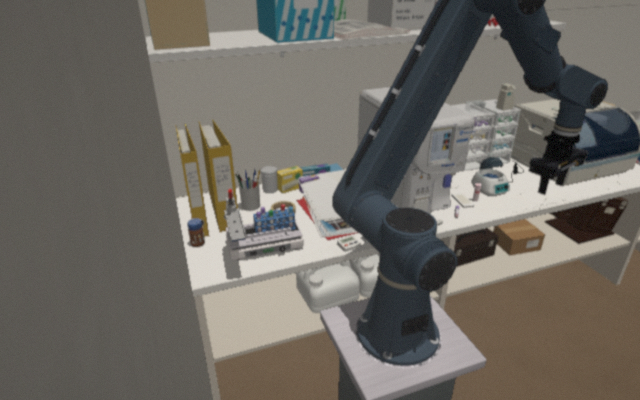

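The top view shows the mixer at about (275,207), the red lever at about (231,201), and the strap pointing down to about (231,252). I'll enlarge both views.

Run:
```python
import cv2
a=cv2.imread('pics/top0.png')[175:265,195:325];b=cv2.imread('pics/side0.png')[180:270,180:310]
cv2.imwrite('pics/c0.png',cv2.resize(a,None,fx=6,fy=6,interpolation=cv2.INTER_CUBIC))
cv2.imwrite('pics/c1.png',cv2.resize(b,None,fx=6,fy=6,interpolation=cv2.INTER_CUBIC))
```

```text
(no output)
```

View pics/c0.png

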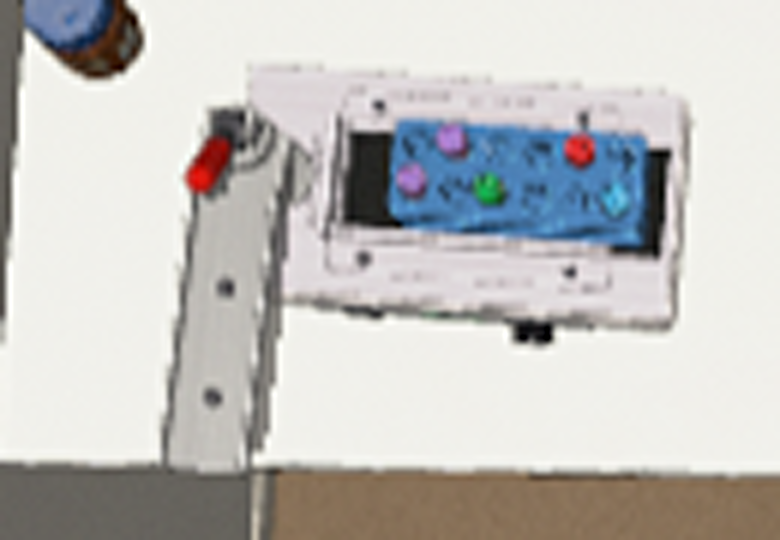

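View pics/c1.png

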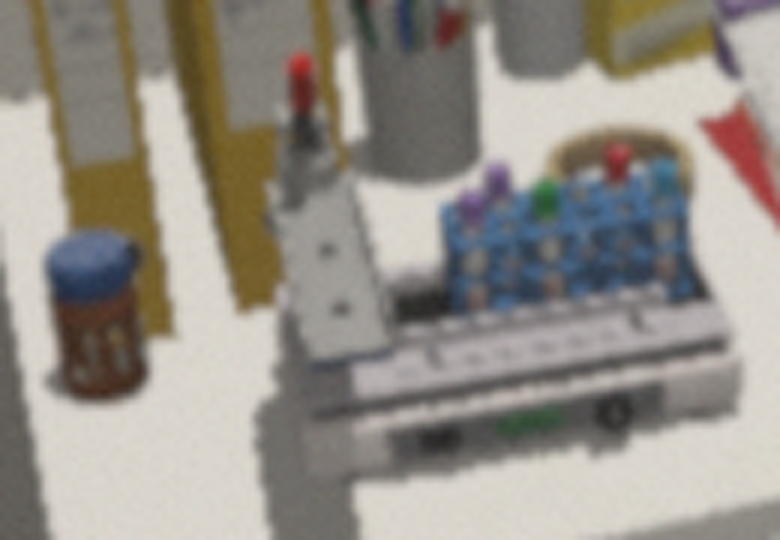

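The mixer sits on the worktop turned slightly, with the rack on its mat and its -y end at crop x ≈ 645. The strap end is near (207,467) in the crop.

```bash
cat > m0.py <<'E'
from h import *
m=cams.camera_model('top')
def P(u,v,z): return atz(m,195+u/6,175+v/6,z)
for n,u,v,z in [('TR',688,95,.06),('BR',672,325,.06),('TL',248,67,.06),('rackTL',393,120,.115),('rackTR',645,137,.115),('rackBR',640,245,.115),('rackBL',390,222,.115),('matL T',348,132,.06),('matR T',670,152,.06),('matR B',658,255,.06),('matL B',345,222,.06),('strapL',167,465,.167),('strapR',247,470,.167),('dot1',226,288,.16),('dot2',213,397,.16),('levertip',202,182,.24),('posthd',235,115,.19),('red',580,150,.139),('cyan',615,198,.139)]:
    print(n,P(u,v,z).round(4))
E
python3 m0.py
```

```text
TR [0.5572 0.099  0.06  ]
BR [0.4327 0.1047 0.06  ]
TL [0.5689 0.336  0.06  ]
rackTL [0.5294 0.2486 0.115 ]
rackTR [0.5225 0.1184 0.115 ]
rackBR [0.4662 0.1196 0.115 ]
rackBL [0.4761 0.2479 0.115 ]
matL T [0.5341 0.2806 0.06  ]
matR T [0.5258 0.1079 0.06  ]
matR B [0.47  0.113 0.06 ]
matL B [0.4852 0.28   0.06  ]
strapL [0.3458 0.3434 0.167 ]
strapR [0.344  0.3044 0.167 ]
dot1 [0.434  0.3208 0.16  ]
dot2 [0.38   0.3243 0.16  ]
levertip [0.4721 0.318  0.24  ]
posthd [0.5149 0.3147 0.19  ]
red [0.5104 0.1498 0.139 ]
cyan [0.486  0.1314 0.139 ]
```

```bash
cat > go.py <<'E'
import sys
from h import *
# args: x,y,z world targets -> tool shifts
o=get_obs();p=np.array(o['position']);R=Ro.from_quat(o['tool_rot']).as_matrix()
print('t',round(o['time'],2),'p',p.round(4),'yaw',np.degrees(np.arctan2(R[1,0],R[0,0])).round(1),'F',np.round(o['ft_force'],1))
for a in sys.argv[1:]:
    w=np.array([float(s) for s in a.split(',')]);print(a,(R.T@(w-p)).round(4),'d',np.linalg.norm(w-p).round(3))
E
python3 go.py .22,-.45,.223 .32,-.22,.223 .42,.02,.223
```

```text
t 0.1 p [ 0.169  -0.601   0.2217] yaw 15.7 F [-0.1  0.7  0. ]
.22,-.45,.223 [ 0.09   -0.1316 -0.0011] d 0.159
.32,-.22,.223 [ 0.2484 -0.326  -0.0006] d 0.41
.42,.02,.223 [ 4.096e-01 -5.300e-01 -2.000e-04] d 0.67
```

>>> servo_tool --moves "0.022 -0.033 0 0 0; 0.045 -0.066 0 0 0; 0.067 -0.099 0 0 0; 0.09 -0.132 0 0 0; 0.115 -0.163 0 0 0; 0.14 -0.195 0 0 0; 0.168 -0.228 0 0 0; 0.195 -0.26 0 0 0; 0.22 -0.292 0 0 0; 0.248 -0.326 0 0 0"

```text
time: 0.93
position: [0.3184, -0.2215, 0.2224]
tool_rot: [0.991, 0.136, -0.0, -0.0]
ft_force: [1.7, -0.2, -0.2]
grip_width: 0.0283
grip_force: 0.0
```

```bash
python3 go.py .42,.02,.223 .493,.08,.223
```

```text
t 0.93 p [ 0.3184 -0.2215  0.2224] yaw 15.6 F [ 1.7 -0.2 -0.2]
.42,.02,.223 [ 0.1629 -0.2052 -0.0005] d 0.262
.493,.08,.223 [ 0.2494 -0.2433 -0.0005] d 0.348
```

>>> servo_tool --moves "0.023 -0.03 0 -7 0; 0.047 -0.06 0 -14 0; 0.07 -0.089 0 -21 0; 0.093 -0.118 0 -28 0; 0.117 -0.147 0 -35 0; 0.14 -0.176 0 -42 0; 0.163 -0.205 0 -49 0; 0.19 -0.217 0 -56 0; 0.22 -0.23 0 -63 0; 0.248 -0.243 0 -70 0"

```text
time: 1.77
position: [0.4921, 0.0791, 0.2224]
tool_rot: [0.731, 0.683, -0.0, -0.0]
ft_force: [-0.4, -0.5, 0.0]
grip_width: 0.0008
grip_force: 0.0
```

```bash
python3 go.py .494,.08,.088 .497,.143,.088; python3 -c "
from h import *
cv2.imwrite('pics/w1.png',cams.camera('wrist'));print(cams.camera_model('wrist'))"
```

```text
t 1.77 p [0.4921 0.0791 0.2224] yaw 86.1 F [-0.4 -0.5  0. ]
.494,.08,.088 [0.001  0.0018 0.1344] d 0.134
.497,.143,.088 [0.0641 0.0005 0.1344] d 0.149
{'fx': 305.4356705821549, 'fy': 305.4356705821549, 'cx': 318.7463083699373, 'cy': 204.41928867110278, 'R': array([[ 0.99793205, -0.06382974,  0.00757533],
       [-0.06351462, -0.96110723,  0.26877272],
       [-0.00987499, -0.26869806, -0.96317384]]), 't': array([-0.49304639,  0.07832747,  0.41732438])}
```

View pics/w1.png

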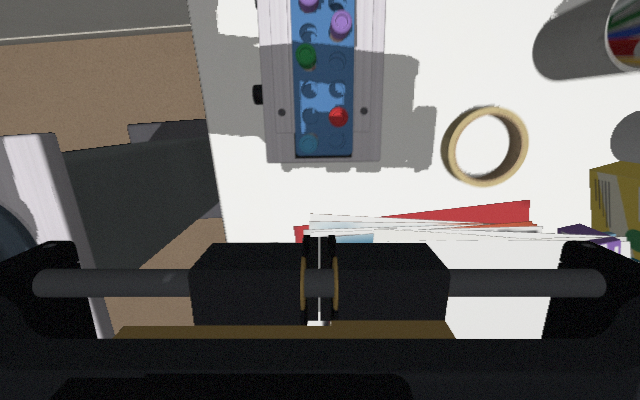

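The wrist view shows the rack's -y end at row ~157, columns 295–353, and the mixer's -y edge at row ~161, columns 267–382.

Run:
```python
from h import *
m=cams.camera_model('wrist')
for a in [(295,157,.115),(353,157,.115),(267,161,.06),(382,161,.06),(338,117,.139),(306,56,.139)]: print(a,atz(m,*a).round(4))
```

```text
(295, 157, 0.115) [0.4803 0.1252 0.115 ]
(353, 157, 0.115) [0.5312 0.1219 0.115 ]
(267, 161, 0.06) [0.4461 0.1167 0.06  ]
(382, 161, 0.06) [0.568  0.1088 0.06  ]
(338, 117, 0.139) [0.5179 0.1565 0.139 ]
(306, 56, 0.139) [0.4965 0.2011 0.139 ]
```

>>> servo_tool --moves "0.003 0.008 0.04 1 0; 0.003 0.008 0.08 1 0; 0.003 0.008 0.115 1 0; 0.003 0.008 0.134 1 0; 0.013 0.008 0.134 1 0; 0.023 0.008 0.134 1 0; 0.03 0.008 0.134 1 0; 0.037 0.008 0.134 1 0; 0.043 0.008 0.134 1 0; 0.043 0.008 0.134 1 0"

```text
time: 2.65
position: [0.5036, 0.1211, 0.09]
tool_rot: [0.739, 0.674, 0.001, 0.001]
ft_force: [0.0, 0.3, -0.9]
grip_width: 0.0006
grip_force: 0.0
```

```bash
python3 go.py .500,.133,.088 .500,.143,.088
```

```text
t 2.65 p [0.5036 0.1211 0.09  ] yaw 84.8 F [ 0.   0.3 -0.9]
.500,.133,.088 [ 0.0115 -0.0046  0.002 ] d 0.013
.500,.143,.088 [ 0.0215 -0.0055  0.002 ] d 0.022
```

>>> servo_tool --moves "0.005 -0.001 0 -2 0; 0.01 -0.002 0 -2 0; 0.014 -0.003 0 -2 0; 0.018 -0.003 0 -2 0"

```text
time: 2.98
position: [0.5016, 0.138, 0.0889]
tool_rot: [0.727, 0.686, 0.0, 0.0]
ft_force: [0.3, -1.4, 1.0]
grip_width: 0.0007
grip_force: 1.0
```

>>> servo_tool --moves "0.002 0 0 0 0; 0.004 0 0 0 0; 0.006 0 0 0 0"

```text
time: 3.23
position: [0.5018, 0.1438, 0.0885]
tool_rot: [0.727, 0.686, -0.0, 0.0]
ft_force: [1.1, -1.8, 1.4]
grip_width: 0.0001
grip_force: 1.0
```

In contact at about 1.5 N, so I'll keep pushing in small steps.

>>> servo_tool --moves "0.0015 0 0 0 0; 0.003 0 0 0 0; 0.0045 0 0 0 0"

```text
time: 3.48
position: [0.5018, 0.1458, 0.0886]
tool_rot: [0.726, 0.688, -0.002, 0.002]
ft_force: [0.1, -17.4, 5.1]
grip_width: 0.0003
grip_force: 8.5
```

>>> servo_tool --moves "0.0015 0 0 0 0; 0.003 0 0 0 0; 0.003 0 0 0 0"

```text
time: 3.73
position: [0.5019, 0.1459, 0.089]
tool_rot: [0.726, 0.688, -0.004, 0.003]
ft_force: [-0.3, -22.7, 7.0]
grip_width: 0.0007
grip_force: 11.4
```

Home is confirmed: the force went from about 2 N to 17–23 N with no more travel. I'll back off, rise, and turn the tool so the camera side faces away from the left wall.

>>> servo_tool --moves "-0.015 0 0 0 0; -0.04 0 0 0 0; -0.045 0 -0.03 -7 0; -0.045 0 -0.07 -14 0; -0.045 0 -0.11 -21 0; -0.045 0 -0.15 -28 0; -0.045 0 -0.19 -35 0; -0.045 0 -0.215 -42 0; -0.045 0 -0.215 -49 0; -0.045 0 -0.215 -56 0"

```text
time: 4.57
position: [0.5001, 0.107, 0.3057]
tool_rot: [0.317, 0.948, 0.001, 0.002]
ft_force: [-0.2, 0.2, -0.4]
grip_width: 0.0006
grip_force: 0.0
```

```bash
python3 go.py .42,.22,.30 .38,.32,.30 .37,.38,.30
```

```text
t 4.57 p [0.5001 0.107  0.3057] yaw 143.0 F [-0.2  0.2 -0.4]
.42,.22,.30 [0.132  0.0421 0.0055] d 0.139
.38,.32,.30 [0.2241 0.0979 0.0055] d 0.245
.37,.38,.30 [0.2681 0.1398 0.0055] d 0.302
```

>>> servo_tool --moves "0.03 0.01 0 -7 0; 0.06 0.02 0 -14 0; 0.09 0.03 0 -21 0; 0.11 0.035 0 -28 0; 0.132 0.042 0 -35 0; 0.132 0.042 0 -42 0; 0.132 0.042 0 -49 0; 0.132 0.042 0 -56 0; 0.132 0.042 0 -63 0; 0.132 0.042 0 -70 0"

```text
time: 5.4
position: [0.419, 0.2203, 0.3031]
tool_rot: [-0.284, 0.959, 0.001, -0.001]
ft_force: [0.3, 0.2, 0.9]
grip_width: 0.0004
grip_force: 0.0
```

```bash
python3 go.py .38,.32,.30 .36,.377,.30; python3 -c "
from h import *
cv2.imwrite('pics/w2.png',cams.camera('wrist'));m=cams.camera_model('wrist');print(m);
for X in [(.359,.327,.16),(.505,.315,.197),(.509,.319,.197)]: print(proj(m,X))"
```

```text
t 5.4 p [0.419  0.2203 0.3031] yaw -147.0 F [0.3 0.2 0.9]
.38,.32,.30 [-0.0217  0.1048  0.0032] d 0.107
.36,.377,.30 [-0.036   0.1635  0.0033] d 0.167
{'fx': 305.4356705821549, 'fy': 305.4356705821549, 'cx': 318.7463083699373, 'cy': 204.41928867110278, 'R': array([[-0.54801889,  0.83646383,  0.00188894],
       [ 0.8053731 ,  0.52703677,  0.27130502],
       [ 0.2259413 ,  0.15020158, -0.96249157]]), 't': array([ 0.04443094, -0.50822057,  0.33958058])}
[436.27222384 201.18727335]
[349.68347767 320.12264791]
[350.66101004 324.76896631]
```

View pics/w2.png

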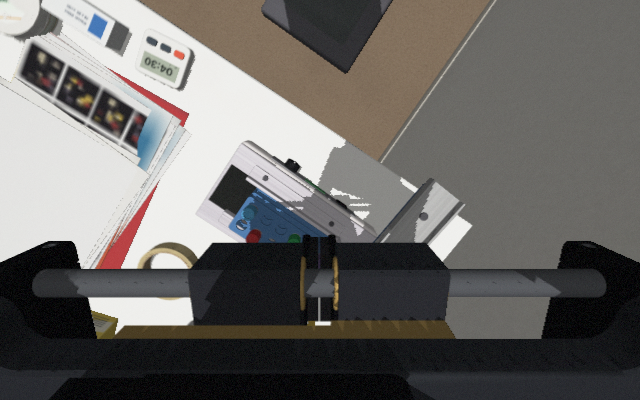

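The strap's end corners are at (431,180) and (464,211). The mixer's -y platform corners are at (247,141) and (197,206).

Run:
```python
from h import *
m=cams.camera_model('wrist')
for a in [(431,180,.167),(464,211,.167),(423,216,.16),(247,141,.06),(197,206,.06)]: print(a,atz(m,*a).round(4))
```

```text
(431, 180, 0.167) [0.3449 0.3054 0.167 ]
(464, 211, 0.167) [0.3515 0.3539 0.167 ]
(423, 216, 0.16) [0.3792 0.3256 0.16  ]
(247, 141, 0.06) [0.4313 0.1179 0.06  ]
(197, 206, 0.06) [0.5456 0.1038 0.06  ]
```

>>> servo_tool --moves "-0.005 0.025 0 -7 0; -0.01 0.05 0 -14 0; -0.015 0.075 0 -21 0; -0.02 0.1 0 -28 0; -0.025 0.12 0 -35 0; -0.03 0.14 0 -42 0; -0.035 0.163 0 -49 0; -0.035 0.163 0 -49 0"

```text
time: 6.12
position: [0.3595, 0.379, 0.3032]
tool_rot: [-0.656, 0.755, 0.001, 0.0]
ft_force: [-0.3, -0.3, 0.9]
grip_width: 0.0006
grip_force: 0.0
```

```bash
python3 go.py .362,.377,.151; python3 -c "
from h import *
m=cams.camera_model('top');print(atz(m,195,252,0),atz(m,236,300,-.75))
o=get_obs();print(o['q'])"
```

```text
t 6.12 p [0.3595 0.379  0.3032] yaw -98.1 F [-0.3 -0.3  0.9]
.362,.377,.151 [ 0.002  -0.0031  0.1522] d 0.152
[0.35968762 0.47241903 0.        ] [ 0.19414638  0.47395383 -0.75      ]
[ 0.59598855  0.29672924  1.58317883  0.0030935   1.26187834 -2.40552424]
```

>>> servo_tool --moves "0 -0.003 0.04 0 0; 0 -0.003 0.08 0 0; 0 -0.003 0.12 0 0; 0 -0.003 0.152 0 0; 0 -0.003 0.152 0 0"

```text
time: 6.53
position: [0.36, 0.372, 0.1456]
tool_rot: [-0.652, 0.758, 0.001, -0.007]
ft_force: [-0.8, -1.4, -1.1]
grip_width: 0.0012
grip_force: 0.0
```

Run:
```python
from h import *
o=get_obs();p=np.array(o['position']);R=Ro.from_quat(o['tool_rot']).as_matrix();print(p,o['ft_force'])
P=np.array([.507,.321]);r=.148
yaw0=-98.1;
for i,q in enumerate(np.linspace(.25,1.85,15)):
    a=2.862+q-.05
    u=np.array([np.cos(a),np.sin(a)]);n=np.array([-u[1],u[0]])
    c=P+r*u-n*(.022+.014)
    w=np.array([*c,.151]);print(round(q,2),w.round(3),(R.T@(w-p)).round(3))
```

```text
[0.35995457 0.37204328 0.14564441] [-0.84914536 -1.39940688 -1.08903093]
0.25 [0.362 0.369 0.151] [ 0.003 -0.003 -0.005]
0.36 [0.358 0.352 0.151] [ 0.02  -0.001 -0.005]
0.48 [0.355 0.335 0.151] [ 0.038 -0.001 -0.005]
0.59 [0.355 0.317 0.151] [ 0.055 -0.003 -0.005]
0.71 [0.356 0.3   0.151] [ 0.072 -0.007 -0.005]
0.82 [0.36  0.283 0.151] [ 0.088 -0.013 -0.005]
0.94 [0.365 0.266 0.151] [ 0.104 -0.02  -0.005]
1.05 [0.372 0.25  0.151] [ 0.119 -0.03  -0.005]
1.16 [0.381 0.235 0.151] [ 0.132 -0.041 -0.005]
1.28 [0.392 0.222 0.151] [ 0.144 -0.053 -0.005]
1.39 [0.404 0.209 0.151] [ 0.155 -0.067 -0.005]
1.51 [0.417 0.198 0.151] [ 0.164 -0.082 -0.005]
1.62 [0.432 0.189 0.151] [ 0.171 -0.098 -0.005]
1.74 [0.447 0.181 0.151] [ 0.176 -0.115 -0.005]
1.85 [0.464 0.175 0.151] [ 0.18  -0.132 -0.005]
```

>>> servo_tool --moves "0.01 -0.002 -0.003 2 0; 0.02 -0.001 -0.003 4 0; 0.029 -0.001 -0.003 6 0; 0.038 -0.001 -0.003 8 0; 0.047 -0.002 -0.003 10 0; 0.055 -0.003 -0.003 12 0; 0.064 -0.005 -0.003 14 0; 0.072 -0.007 -0.003 16 0; 0.08 -0.01 -0.003 18 0; 0.088 -0.013 -0.003 20 0"

```text
time: 7.37
position: [0.3647, 0.2857, 0.1546]
tool_rot: [-0.511, 0.86, 0.0, 0.0]
ft_force: [0.6, 0.4, 0.3]
grip_width: 0.0004
grip_force: 0.3
```

```bash
python3 go.py .365,.266,.15 .372,.25,.15 .381,.235,.15 .392,.222,.15 .404,.209,.15; python3 -c "
from h import *
cv2.imwrite('pics/w3.png',cams.camera('wrist'))"
```

```text
t 7.37 p [0.3647 0.2857 0.1546] yaw -118.5 F [0.6 0.4 0.3]
.365,.266,.15 [ 0.0171 -0.0097  0.0046] d 0.02
.372,.25,.15 [ 0.0279 -0.0235  0.0046] d 0.037
.381,.235,.15 [ 0.0367 -0.0385  0.0046] d 0.053
.392,.222,.15 [ 0.0429 -0.0544  0.0046] d 0.069
.404,.209,.15 [ 0.0486 -0.0712  0.0046] d 0.086
```

View pics/w3.png

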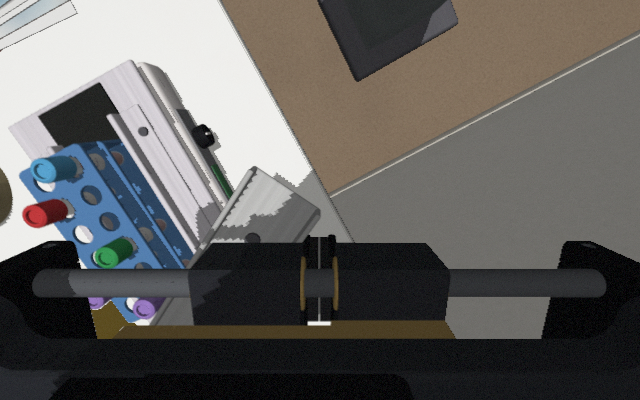

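The strap is moving with the fingers, its end corners now at (253,168) and (320,210). I'll continue along the arc.

>>> servo_tool --moves "0.008 -0.004 0.003 3 0; 0.017 -0.01 0.003 6 0; 0.022 -0.016 0.003 9 0; 0.028 -0.023 0.003 12 0; 0.033 -0.031 0.003 15 0; 0.037 -0.038 0.003 18 0; 0.04 -0.046 0.003 21 0; 0.043 -0.054 0.003 24 0; 0.046 -0.062 0.003 27 0; 0.049 -0.071 0.003 30 0"

```text
time: 8.25
position: [0.4034, 0.2092, 0.1513]
tool_rot: [-0.271, 0.962, 0.0, -0.001]
ft_force: [-0.7, 1.1, 0.2]
grip_width: 0.0006
grip_force: 0.4
```

```bash
python3 go.py .417,.198,.151 .432,.189,.151 .447,.181,.151 .455,.178,.151 .464,.175,.151 .470,.175,.151
```

```text
t 8.25 p [0.4034 0.2092 0.1513] yaw -148.5 F [-0.7  1.1  0.2]
.417,.198,.151 [-0.0057 -0.0166  0.0002] d 0.018
.432,.189,.151 [-0.0138 -0.0322  0.0002] d 0.035
.447,.181,.151 [-0.0224 -0.0468  0.0002] d 0.052
.455,.178,.151 [-0.0277 -0.0536  0.0002] d 0.06
.464,.175,.151 [-0.0338 -0.0608  0.0002] d 0.07
.470,.175,.151 [-0.0389 -0.0639  0.0002] d 0.075
```

>>> servo_tool --moves "-0.003 -0.008 0 4 0; -0.006 -0.016 0 8 0; -0.01 -0.024 0 12 0; -0.014 -0.032 0 16 0; -0.018 -0.04 0 20 0; -0.022 -0.047 0 24 0; -0.025 -0.05 0 27 0; -0.028 -0.054 0 30 0; -0.031 -0.057 0 30 0; -0.034 -0.061 0 30 0"

```text
time: 9.08
position: [0.4643, 0.1754, 0.1512]
tool_rot: [-0.015, 1.0, -0.0, -0.001]
ft_force: [-0.2, 0.9, -0.7]
grip_width: 0.0007
grip_force: 0.3
```

```bash
python3 go.py .470,.173,.151 .48,.173,.151
```

```text
t 9.08 p [0.4643 0.1754 0.1512] yaw -178.3 F [-0.2  0.9 -0.7]
.470,.173,.151 [-0.0056 -0.0026  0.0002] d 0.006
.48,.173,.151 [-0.0156 -0.0029  0.0002] d 0.016
```

>>> servo_tool --moves "-0.002 0 0 0 0; -0.004 0 0 0 0; -0.006 0 0 0 0"

```text
time: 9.33
position: [0.4683, 0.1754, 0.1512]
tool_rot: [-0.015, 1.0, -0.001, -0.003]
ft_force: [-6.7, -0.8, 4.7]
grip_width: 0.0001
grip_force: 3.5
```

>>> servo_tool --moves "-0.002 0 0 0 0; -0.003 0 0 0 0; -0.004 0 0 0 0"

```text
time: 9.58
position: [0.4684, 0.1754, 0.151]
tool_rot: [-0.015, 1.0, -0.001, -0.007]
ft_force: [-12.4, -2.0, 8.8]
grip_width: 0.0005
grip_force: 5.8
```

The strap is at its stop: force rose to 12 N with no travel, and the contact point fits 1.85 rad. Next I'll back off and rise, then go over the post to the lever's post side.

>>> servo_tool --moves "0.015 0 0 0 0; 0.04 0 0 0 0; 0.04 0 -0.04 0 0; 0.04 0 -0.08 0 0; 0.04 0 -0.12 0 0; 0.04 0 -0.155 0 0; 0.04 0 -0.155 0 0"

```text
time: 10.17
position: [0.4396, 0.1758, 0.314]
tool_rot: [-0.015, 1.0, 0.001, 0.009]
ft_force: [0.5, 0.1, 0.1]
grip_width: 0.0005
grip_force: 0.0
```

```bash
python3 go.py .507,.320,.305
python3 - <<'E'
from h import *
im=cams.camera('wrist');m=cams.camera_model('wrist');cv2.imwrite('pics/w4.png',im)
hsv=cv2.cvtColor(im,cv2.COLOR_BGR2HSV);k=((hsv[...,0]<6)|(hsv[...,0]>174))&(hsv[...,1]>150)&(hsv[...,2]>80)
n,l,s,c=cv2.connectedComponentsWithStats(k.astype(np.uint8));print(s[1:][s[1:,4]>30])
for X in [(.506,.285,.242),(.507,.318,.19)]:print(proj(m,X))
E
```

```text
t 10.17 p [0.4396 0.1758 0.314 ] yaw -178.3 F [0.5 0.1 0.1]
.507,.320,.305 [-0.0716  0.1421  0.0106] d 0.159
[[180 124   8   6  41]
 [146 172  72  11 305]]
[443.27533744 293.93847   ]
[455.26480125 266.91638253]
```

View pics/w4.png

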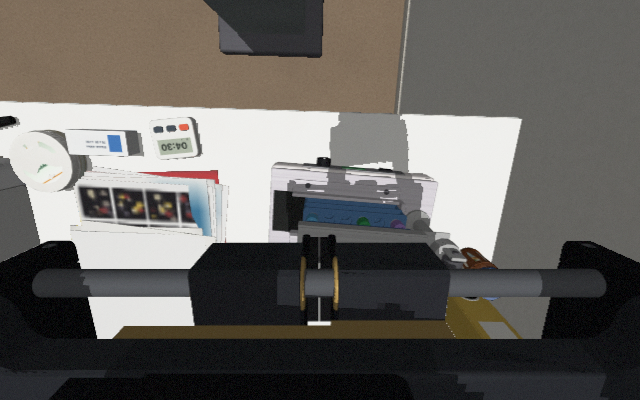

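The strap lies over the rack and the bystanders haven't moved. The gripper hides the lever, so I'll go on the known geometry.

>>> servo_tool --moves "-0.018 0.036 0 0 0; -0.036 0.071 0 0 0; -0.054 0.107 0 0 0; -0.071 0.143 0 0 0; -0.071 0.145 0.03 0 0; -0.071 0.145 0.06 0 0; -0.071 0.145 0.06 0 0"

```text
time: 10.8
position: [0.4969, 0.3208, 0.2389]
tool_rot: [-0.016, 1.0, -0.003, -0.007]
ft_force: [-1.0, -0.5, -1.3]
grip_width: 0.0003
grip_force: 0.0
```

Run:
```python
from h import *
o=get_obs();p=np.array(o['position']);R=Ro.from_quat(o['tool_rot']).as_matrix();print(p,o['ft_force'])
for th in [62,55,48,40,32,24,16,8,0,-3]:
    t=np.radians(th);s=.058*np.cos(t)-.0075*np.sin(t);z=.186+.058*np.sin(t)+.0075*np.cos(t)
    c=s-.015;w=np.array([.507-.05*c,.318-c,z]);print(th,w.round(3),(R.T@(w-p)).round(3))
```

```text
[0.49689765 0.32080813 0.23892056] [-1.03429466 -0.51841571 -1.29241496]
62 [0.507 0.312 0.241] [-0.01  -0.009 -0.002]
55 [0.506 0.306 0.238] [-0.009 -0.015  0.001]
48 [0.506 0.3   0.234] [-0.009 -0.021  0.005]
40 [0.506 0.293 0.229] [-0.008 -0.028  0.01 ]
32 [0.505 0.288 0.223] [-0.008 -0.033  0.016]
24 [0.505 0.283 0.216] [-0.007 -0.038  0.023]
16 [0.505 0.279 0.209] [-0.007 -0.042  0.03 ]
8 [0.505 0.277 0.201] [-0.007 -0.044  0.038]
0 [0.505 0.275 0.194] [-0.007 -0.046  0.046]
-3 [0.505 0.275 0.19 ] [-0.007 -0.046  0.049]
```

>>> servo_tool --moves "0 0 0 0 0; 0 0 0 0 0; 0 0 0 0 0"

```text
time: 11.05
position: [0.5025, 0.3218, 0.2482]
tool_rot: [-0.014, 1.0, 0.001, 0.002]
ft_force: [-0.0, -0.1, 0.1]
grip_width: 0.0007
grip_force: 0.0
```

>>> servo_tool --moves "-0.004 -0.002 0.004 0 0; -0.004 -0.006 0.006 0 0; -0.004 -0.01 0.007 0 0; -0.004 -0.013 0.009 0 0; -0.004 -0.016 0.011 0 0; -0.004 -0.019 0.013 0 0; -0.004 -0.022 0.015 0 0; -0.004 -0.022 0.015 0 0"

```text
time: 11.72
position: [0.506, 0.2997, 0.2319]
tool_rot: [-0.015, 1.0, 0.0, 0.0]
ft_force: [-0.5, 1.5, 2.7]
grip_width: 0.0004
grip_force: 1.4
```

Run:
```python
from h import *
o=get_obs();print(o['position'],o['ft_force'],o['moment'])
im=cams.camera('side');cv2.imwrite('pics/s2.png',cv2.resize(im[170:260,190:310],None,fx=5,fy=5,interpolation=cv2.INTER_CUBIC))
```

```text
[0.50602813 0.29972972 0.23186039] [-0.522067    1.48622199  2.7261521 ] [0.20531823 0.03112937 0.00166107]
```

View pics/s2.png

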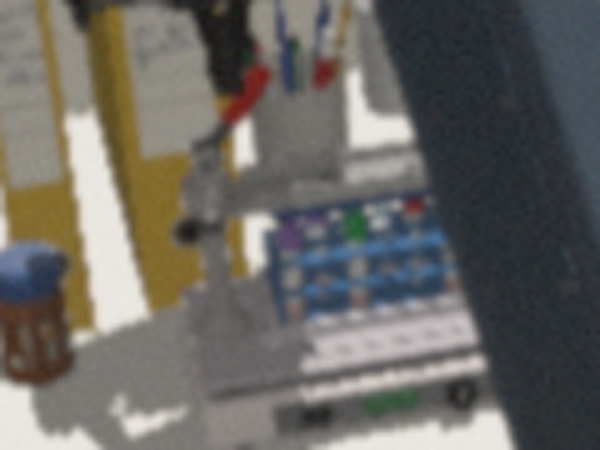

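The fingers hold the red handle at about 45° and it is moving down, with the tubes upright in the rack. I'll continue along the arc.

>>> servo_tool --moves "0 -0.004 0.002 0 0; 0 -0.008 0.004 0 0; 0 -0.012 0.009 0 0; 0 -0.015 0.013 0 0; 0 -0.018 0.017 0 0; 0 -0.021 0.022 0 0; 0 -0.023 0.026 0 0; 0 -0.024 0.031 0 0; 0 -0.025 0.034 0 0; 0 -0.025 0.034 0 0"

```text
time: 12.6
position: [0.5067, 0.2741, 0.1966]
tool_rot: [-0.015, 1.0, -0.001, -0.001]
ft_force: [0.2, 0.4, 1.2]
grip_width: 0.0004
grip_force: 0.5
```

>>> servo_tool --moves "0 0 0.002 0 0; 0 0 0.004 0 0; 0 0 0.005 0 0"

```text
time: 12.85
position: [0.5073, 0.2738, 0.1933]
tool_rot: [-0.015, 1.0, -0.001, 0.0]
ft_force: [-4.0, -3.7, 14.0]
grip_width: 0.0005
grip_force: 6.8
```

>>> servo_tool --moves "0 0 0.002 0 0; 0 0 0.004 0 0; 0 0 0.004 0 0"

```text
time: 13.1
position: [0.5075, 0.2738, 0.1927]
tool_rot: [-0.015, 1.0, -0.001, 0.001]
ft_force: [-7.6, -4.7, 24.9]
grip_width: 0.0003
grip_force: 12.5
```

>>> servo_tool --moves "0 0 -0.02 0 0; 0 0 -0.06 0 0; 0.02 -0.02 -0.1 0 0; 0.06 -0.06 -0.13 0 0; 0.09 -0.1 -0.13 0 0; 0.09 -0.14 -0.13 0 0; 0.09 -0.18 -0.13 0 0; 0.09 -0.22 -0.13 0 0; 0.09 -0.26 -0.13 0 0; 0.09 -0.26 -0.13 0 0"

```text
time: 13.93
position: [0.4252, 0.0082, 0.3188]
tool_rot: [-0.014, 1.0, -0.002, 0.001]
ft_force: [-0.3, 0.0, 0.7]
grip_width: 0.0004
grip_force: 0.0
```

Run:
```python
from h import *
o=get_obs();print(o['time'],o['position'],o['ft_force'])
a=cams.camera('top')[175:265,195:325];b=cams.camera('side')[170:260,190:320]
cv2.imwrite('pics/f.png',cv2.resize(np.vstack([a,b]),None,fx=3.3,fy=3.3,interpolation=cv2.INTER_CUBIC))
```

```text
13.9333 [0.42524778 0.00815681 0.31881598] [-0.26292708  0.03585278  0.68332511]
```

View pics/f.png

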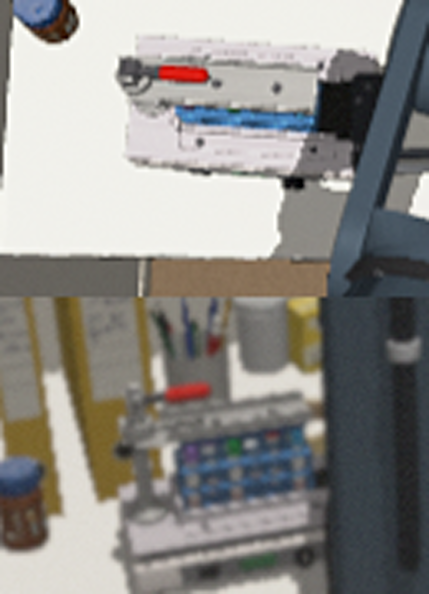

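The lever is level (red handle at top-view crop (183,74), pointing along the strap). The strap lies over the caps, the rack is against the stop and the arm is clear.

```bash
python3 -c "
from rig import job
print(job.hand_in())"
```

```text
the job is handed in; nothing more can be done
None
```

I handed the job in after about 14 s of robot time: the rack is home against the end stop, the strap is at its stop over the tubes, and the cam lever is down level; the pad's clamping on the caps was not measured directly.

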